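# Free a ring stick and hold the ring over the light pad

## Robot

A 7-joint arm with a two-finger parallel gripper is mounted at the origin on the work surface. World frame = base frame: x ahead of the robot, y to its left, z up, the work surface at z = 0. Lengths are in m, angles in rad, forces in N, time in s.
With the tool pointing down it reaches from about 0.425 to 0.925 m from the base axis. Payload 6.8 kg.
Tool frame: the origin (TCP) lies at the centre of the arm's flange, where the gripper is bolted on; the fingertips stand bot.tip_extent ahead of it and the grasp point (between the pads) lies 163 mm ahead of it (bot.tip_extent is the distance from the TCP to the fingertips, in m); z points along the fingers, y is the line along which they close (so a half turn about z gives the same grasp; the last joint's range is limited). The gripper opens to 88 mm and grips with 3 to 60 N. Pads are 20 mm wide; open, the fingers measure 115 mm over their backs; the gripper's body (75 mm by 178 mm) begins 61 mm behind the grasp point.
Start: joints at [1.08, 0.477, 0.022, 1.555, -0.011, 1.109, -0.083], TCP at [0.252, -0.626, 0.405] pointing down, gripper open.
Joint ranges: [-2.96, 2.96], [-0.34, 2.1], [-1.41, 1.46], [0.24, 2.44], [-1.37, 4.51], [0.17, 1.92], [-2.96, 2.96]. Speed limits (rad/s): [2.39, 2.39, 3.14, 3.14, 3.14, 3.14, 3.14].

## Interface

Orientations are given as a rotation vector (axis times angle).
In Python, from cell import get_state, get_image, bot, models gives the robot as it stands.
- The arm moves only by the tool move_arm, never from a script. Its argument "rows" is a list that holds one entry, the list of rows, each a list of 4 numbers: the shift along the tool's x, y, z in m, then the turn about the tool's z in rad. A call has 1 to 12 rows; each row shifts and turns the commanded pose from where the row before left it, along the tool's axes as they then stand; what a row does not reach is not made up. A row lasts 1/12 s, in which the tool goes at most 41.7 mm and 7.16 degrees, less where a joint would pass 70% of its speed; a pose out of reach is approached as far as the arm can. A call is refused whole if a number of a shift passes 0.0417 or a number of a turn 0.125, either way. A call with a gripper value outside its range is refused whole. "grip" is the finger opening in m, from 0 to 0.0878, set as the call begins (left out, the last holds). The fingers move at their own pace and stop on an object; "grip_force" is the grip in N (left out, the last holds). Time passes only in rows, so rows that do not move let the fingers close. It gives the time, the measured TCP pose, the force, the opening and the grip force at its end, in the units of the state.
- get_state(): the state, without advancing time (a new reading comes with each control period).
- get_image(name): name is "side" or "top"; returns a dict with "image" (384x512x3 uint8, red, green, blue), "range_z" (384x512 float32, m along the optical axis (not along the pixel's ray), 0 where there is no reading), "fx", "fy", "cx", "cy" (pixels), "extrinsics" (4x4, takes a point from world to camera coordinates). Camera axes: x right, y down, z forward; pixel columns grow to the right and rows downward; lengths in m; the calibration is good to about 2 mm. A picture is of the moment at which its call begins.
- bot.sign_off(): hands the job in; it is judged then, once.
Trained networks look in the newest picture that a camera, given by its name, has taken for a name from the list of things; names that differ only in an ending like _2 or _b are one class to them, and where a whole thing is asked for, a point or a joint stands for the part that bears it (a point fixed in the world has none). Each returns a list of dicts, best first, with "p" (0 to 1); they miss things now and then, are a little off and sometimes report something else, mostly with a low value. They report only what shows in the picture. A call takes as long as a camera call. They do not tell look-alikes from the thing itself.
- models.outline_of(camera, name): "region" (384x512 bool, what is visible of it) and "point" ([column, row] in pixels, amid what is visible of it).
- models.spot_point(camera, name): "point" ([column, row] in pixels: a listed point, or the origin of a listed thing).
The state is a dict: "clock": time; "qpos": joint angles; "qvel": joint speeds; "effort": joint torques, N m; "eef_pos": TCP position; "eef_rot": TCP orientation; "contact_force": force on the tool from outside, world axes, zero at the start; "wrist_torque": the same for the moment, N m; "grip_width": finger opening in m; "grip_force": force on a finger pad.
Only numpy, scipy, OpenCV 4.12 (cv2) and the standard library are available. Lean on these libraries where they do the work, as an engineer would, in place of code of your own. Each camera call takes 0.05 s, during which the arm holds its last target. There are 200 camera calls.

## Task

Turn the red clamp knob counter-clockwise until the brass jaw has let go of the ring stick, then draw the stick out of its socket by its wooden handle, lay it over level, and hold it up with the ring above the middle of the light pad, about 15 cm above the bench, so the ring can be looked at from the side. Finish while still holding the stick there in the gripper, still and clear of everything else; leave the clamp open, never touch the ring itself with the gripper, and leave the other things on the bench where they are.

Things in the scene. Friction and masses are not known exactly. Their poses are not given: they have to be found in the camera images.
- clamp_stand: fixed blue and steel stand; base 150 (x) x 170 (y) x 14 mm, origin under its middle, z up. A square aluminium socket (41 mm outside, 25 bore, 55 long) leans 30 degrees from upright towards the stand's +x, mouth at point seat. At the stand's y -50 mm a blue housing 50 x 50 mm, top 97 mm above the bench, carries the red knob
- seat (a point): centre of the socket's mouth, at (-2.5, 45, 77.6) mm in the stand's frame; same axes as the stand
- clamp_knob (a joint): knob angle, rad: grows counter-clockwise seen from above, vertical axis, 0 locked to 1.57 fully open (stop), starts near 0. It draws a brass jaw (9 mm per rad, along the stand's -y) off the stick's collar, clear from about 0.95; it counts as open above 1.15. Friction 0.04 N m, stays where left
- knob_grip (a point): the middle of the red bar of the clamp knob, on the knob's axis, 118 mm above the bench; x along the bar, turning with the knob (the bar lies along the stand's x when the joint reads 0). The bar is 48 long, 14 wide, 28 high, its top 14 mm above this point, its foot disc 11 mm below it
- ring_stick: loose wooden stick, 85 to 180 g. Origin on its axis under its brass collar, z along it to the ring. Tail 22 mm thick, z -45 to 0, in the socket; collar 42 wide, z 0 to 6, on the socket's mouth; pale handle 22 thick, z 6 to 90 (grip here); band 25 wide to z 96, wooden jaws to z 118. Starts leaning 30 to 34 degrees (loose fit); free of the socket when drawn 45 mm along its axis
- gem_ring: brass finger ring 24 mm wide with a red stone, fixed in the end of the ring stick; origin at the ring's middle, 126 mm along the stick from the stick's origin; same axes as the stick. Not to be touched by the gripper
- light_pad: fixed light pad, grey frame and white face, 150 x 150 x 12 mm, origin under its middle
- pad_center (a point): middle of the light pad's top face, 12 mm above the bench
- polish_jar: round amber jar with brass lid, 60 mm wide, 55 high, origin under its middle; bystander, leave alone
- parts_dish: small white ceramic bowl, 72 mm wide, 18 high; bystander, leave alone
- graver: orange-handled graver 150 mm long lying on the bench; bystander, leave alone
- hammer: small hammer 220 mm long lying on the bench; bystander, leave alone
- pliers: red-handled pliers about 130 mm long lying on the bench; bystander, leave alone
- file_block: wooden block 70 x 110 x 50 mm with file handles standing in it, 115 mm high in all; bystander, leave alone
There are look-alikes about, which are no part of the job. Leave any blue look-alike of the ring_stick alone.

How it is judged:
By the outcome, as a careful person would: the job done as asked, in the order asked, and still so for the second after the job is handed in, while the arm keeps its last pose, push and grip.
It also fails if it takes over 54 s, if anything falls off the work surface, if the arm or the gripper's body presses on something with over 40 N, if the wrist force passes 120 N, or if a joint passes its speed limit or range.

## Working session

There is one attempt and no reset: what is moved stays moved. The work goes in short steps, Python scripts to look and compute and a tool call to move; the robot and the scene stay as the last step left them, time stands still between calls to the robot, and variables do not carry over. Pictures are saved under pics/ and viewed, at most 11 in all, crops included, and the job is handed in when it is done.

Besides the shell and the picture viewer there is one more tool, called after ">>>" as name(argument=value, ...), one argument or row to a line, values as JSON. move_arm: Moves the arm, as the interface text tells. Its arguments: {"type":"object","properties":{"rows":{"type":"array","items":{"type":"array","items":{"type":"array","items":{"type":"number"}}}},"grip":{"type":"number"},"grip_force":{"type":"number"}},"required":["rows"]}

```bash
mkdir -p pics; ls; cat > h.py <<'E'
import numpy as np, cv2
from scipy.spatial.transform import Rotation as R
from cell import get_state, get_image, bot, models
def world(im,u,v,z=None):
    if z is None: z=im["range_z"][int(round(v)),int(round(u))]
    p=np.array([(u-im["cx"])/im["fx"]*z,(v-im["cy"])/im["fy"]*z,z,1.])
    return (np.linalg.inv(im["extrinsics"])@p)[:3]
def ray(im,u,v):
    E=np.linalg.inv(im["extrinsics"]); d=E[:3,:3]@np.array([(u-im["cx"])/im["fx"],(v-im["cy"])/im["fy"],1.]); return E[:3,3],d/np.linalg.norm(d)
def tri(a,b):
    (o1,d1),(o2,d2)=a,b
    A=np.stack([d1,-d2],1); s=np.linalg.lstsq(A,o2-o1,rcond=None)[0]
    p,q=o1+s[0]*d1,o2+s[1]*d2
    return (p+q)/2,np.linalg.norm(p-q)
def proj(im,p):
    c=im["extrinsics"]@np.append(p,1); return np.array([c[0]/c[2]*im["fx"]+im["cx"],c[1]/c[2]*im["fy"]+im["cy"]])
E
python3 - <<'E'
from h import *
I={}
for c in("side","top"):
    im=I[c]=get_image(c); cv2.imwrite(f"pics/{c}0.png",im["image"][...,::-1])
    print(c,"cam at",np.linalg.inv(im["extrinsics"])[:3,3].round(3), im["fx"])
S={}
for n in["clamp_stand","seat","knob_grip","ring_stick","gem_ring","light_pad","pad_center","polish_jar"]:
    for c in I:
        r=models.spot_point(c,n); S[n,c]=r
        for d in r[:3]: print(n,c,round(d["p"],2),np.round(d["point"],1),world(I[c],*d["point"]).round(3))
    if S[n,"side"] and S[n,"top"]: print("  TRI",*tri(ray(I["side"],*S[n,"side"][0]["point"]),ray(I["top"],*S[n,"top"][0]["point"])))
s=get_state();print({k:np.round(v,3) for k,v in s.items()},bot.tip_extent)
E
```

```text
pics
side cam at [0.336 0.79  0.984] 393.88558012006445
top cam at [0.384 0.015 1.222] 351.63075803236075
clamp_stand side 0.66 [244.3 257.4] [0.535 0.219 0.075]
clamp_stand side 0.55 [175.8 249.5] [0.758 0.191 0.005]
clamp_stand top 0.96 [206.2 193.1] [0.551 0.184 0.015]
  TRI [0.54914948 0.18290459 0.01830806] 0.0030326827561120624
seat side 0.63 [236.6 258.8] [0.552 0.233 0.084]
seat top 0.66 [193.5 188.2] [0.558 0.215 0.087]
  TRI [0.559654   0.21935064 0.06211394] 0.003909890547855234
knob_grip side 0.54 [249.6 224.3] [0.539 0.138 0.12 ]
knob_grip top 0.41 [216.3 192.6] [0.536 0.136 0.13 ]
  TRI [0.53855598 0.13715516 0.11818557] 0.0009674253511634619
ring_stick side 0.93 [312.1 288.4] [0.342 0.247 0.031]
ring_stick side 0.84 [310.7 378.7] [0.314 0.476 0.034]
ring_stick side 0.55 [234.9 257.6] [0.556 0.235 0.092]
ring_stick top 0.75 [126.3 265.8] [0.306 0.456 0.002]
ring_stick top 0.67 [194.2 188.4] [0.557 0.213 0.087]
ring_stick top 0.58 [188.7 249.3] [0.36  0.239 0.03 ]
  TRI [0.33112146 0.36866723 0.24611202] 0.01976980943412703
gem_ring side 0.4 [209.1 221.8] [ 0.697  0.064 
[... 763 characters left out ...]
0.84 [197.4 202.9] [0.743 0.027 0.037]
polish_jar top 0.66 [255.1 136.2] [0.741 0.012 0.053]
  TRI [0.75174408 0.01156375 0.0181721 ] 0.00036841956548484204
{'clock': np.float64(0.9), 'qpos': array([ 1.08 ,  0.477,  0.022,  1.555, -0.011,  1.109, -0.083]), 'qvel': array([ 0.001, -0.001, -0.003,  0.001, -0.   ,  0.001, -0.   ]), 'effort': array([-0.0000e+00, -5.8271e+01,  1.5330e+00, -2.7294e+01, -5.4000e-02,
        1.0000e-02,  0.0000e+00]), 'eef_pos': array([ 0.252, -0.626,  0.405]), 'eef_rot': array([ 3.084,  0.597, -0.   ]), 'contact_force': array([0.45 , 0.025, 0.594]), 'wrist_torque': array([-0.024, -0.003, -0.017]), 'grip_force': np.float64(0.0), 'grip_width': np.float64(0.088)} 0.182
```

View pics/side0.png

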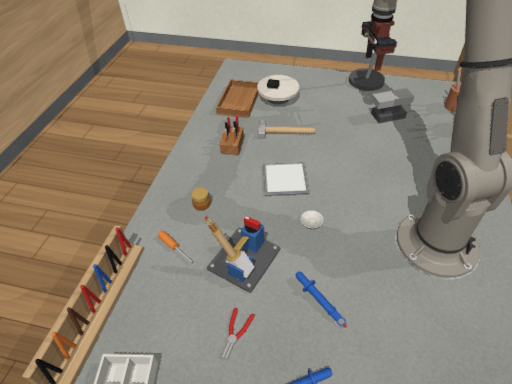

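View pics/top0.png

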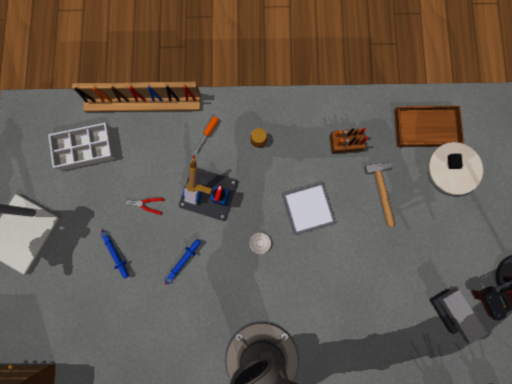

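```bash
python3 - <<'E'
from h import *
P=[];C=[];W=[]
for c in("side","top"):
    im=get_image(c); z=im["range_z"]; v,u=np.nonzero(z>0)
    zz=z[v,u]; q=np.stack([(u-im["cx"])/im["fx"]*zz,(v-im["cy"])/im["fy"]*zz,zz,np.ones_like(zz)])
    p=(np.linalg.inv(im["extrinsics"])@q)[:3].T
    k=(abs(p[:,0]-.56)<.17)&(abs(p[:,1]-.18)<.15)&(p[:,2]>.006); P.append(p[k]);C.append(im["image"][v,u][k].astype(int));W.append(np.full(k.sum(),c))
    # pad
    k=(abs(p[:,0]-.495)<.12)&(abs(p[:,1]+.17)<.12)&(p[:,2]>.006)&(p[:,2]<.02)
    r=cv2.minAreaRect((p[k,:2]*1000).astype(np.float32)); print(c,"pad",r,np.median(p[k,2]))
    cv2.imwrite(f"pics/{c}crop.png",cv2.resize(im["image"][120:310,150:310] if c=="side" else im["image"][120:230,140:270],None,fx=3.5 if c=="side" else 4.5,fy=3.5 if c=="side" else 4.5,interpolation=cv2.INTER_CUBIC)[:600,:,::-1])
P0=P;C0=C
for i,c in enumerate(("side","top")):
    p,col=P[i],C[i]
    k=(p[:,2]<.022)&(col.max(1)<110)
    k&=(abs(p[:,0]-.54)<.12)&(abs(p[:,1]-.18)<.12)
    print(c,"base",cv2.minAreaRect((p[k,:2]*1000).astype(np.float32)),k.sum())
    k=(col[:,0]>110)&(col[:,1]<60)&(col[:,2]<70)&(abs(p[:,1]-.137)<.05)&(p[:,2]>.09)
    print("knob",k.sum(),p[k].mean(0),p[k].min(0),p[k].max(0),cv2.minAreaRect((p[k,:2]*1000).astype(np.float32)))
    # stick: wood coloured
    k=(col[:,0]>col[:,2]+40)&(col[:,1]>col[:,0]*.5)&(p[:,2]>.1)&(p[:,1]>.15)
    q=p[k]; print("stick",k.sum(),q.min(0),q.max(0))
    vx=cv2.fitLine(q.astype(np.float32),cv2.DIST_HUBER,0,.01,.01).ravel(); d=vx[:3]*np.sign(vx[2])
    print("dir",d,"lean",np.degrees(np.arccos(d[2])),"az",np.degrees(np.arctan2(d[1],d[0])),"pt",vx[3:])
    for n in("ring_stick","gem_ring"):
      for o in models.outline_of(c,n)[:4]: print(n,o["p"],np.round(o["point"]),o["region"].sum())
E
```

```text
side pad ((501.7724609375, -174.94174194335938), (209.67686462402344, 215.0582275390625), 3.1989545822143555) 0.012288526948688316
top pad ((497.6099853515625, -164.50460815429688), (214.00070190429688, 226.9657745361328), 4.294341564178467) 0.01175671858939209
side base ((549.5284423828125, 179.32740783691406), (171.2209014892578, 151.31565856933594), 71.58042907714844) 1440
knob 125 [0.53239329 0.13673078 0.12319584] [0.51116741 0.12618912 0.10458024] [0.55696018 0.14579172 0.13477637] ((533.6226196289062, 133.83851623535156), (13.374876022338867, 47.1893310546875), 74.54146575927734)
stick 292 [0.56350047 0.19487963 0.10043902] [0.63873091 0.23007718 0.2005303 ]
dir [ 0.55242413 -0.20633593  0.8076218 ] lean 36.13578 az -20.481161 pt [0.59844786 0.21436602 0.1451752 ]
ring_stick 0.61 [222. 243.] 430
ring_stick 0.15 [310. 219.] 315
top base ((534.433837890625, 173.5172119140625), (214.77957153320312, 220.8805389404297), 89.40116119384766) 1295
knob 51 [0.53227162 0.13215083 0.13000697] [0.51268259 0.12106688 0.12104303] [0.55719223 0.13990203 0.13632084] ((534.5665283203125, 132.02450561523438), (12.681795120239258, 44.45153045654297), 74.4718246459961)
stick 150 [0.56907281 0.1954129  0.10009126] [0.64150921 0.22719192 0.19796348]
dir [ 0.5630448  -0.17640486  0.80737966] lean 36.159298 az -17.396046 pt [0.6005753  0.20951916 0.14891554]
ring_stick 0.87 [116. 256.] 357
ring_stick 0.71 [183. 260.] 314
ring_stick 0.7 [147. 199.] 215
ring_stick 0.56 [192. 176.] 219
```

View pics/sidecrop.png

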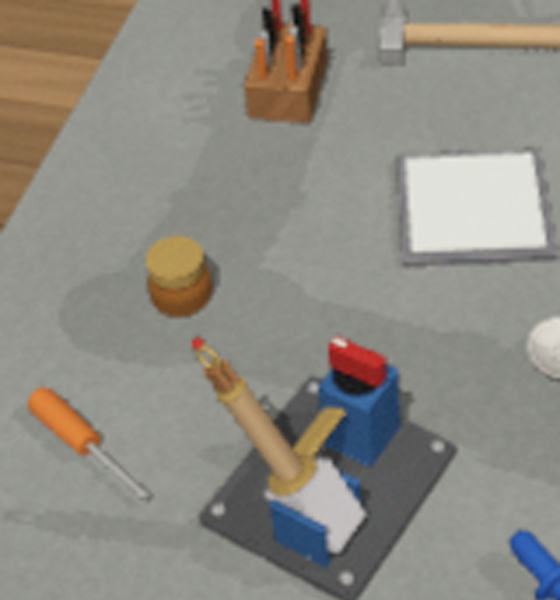

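View pics/topcrop.png

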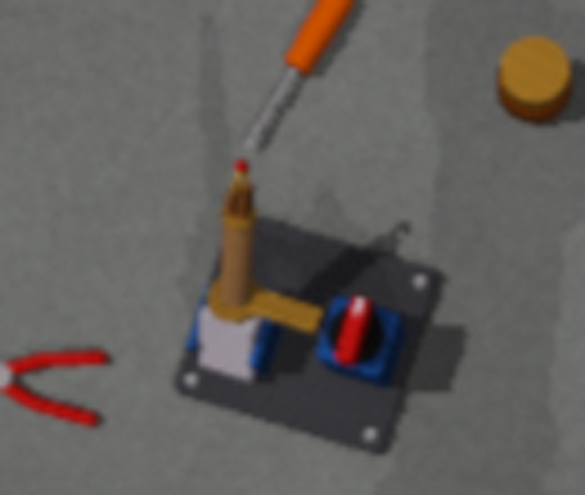

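```bash
python3 - <<'E'
from h import *
s,t=get_image("side"),get_image("top")
st,e=tri(ray(s,206.6,218),ray(t,193.6,156.9)); print("stone",st,e)
o=np.array([.5495,.1793,0]); Rz=R.from_euler("z",-18,degrees=True)
seat=o+Rz.apply([-.0025,.045,.0776]); d=st-seat; print(seat,d,np.linalg.norm(d),"lean",np.degrees(np.arccos(d[2]/np.linalg.norm(d))),"az",np.degrees(np.arctan2(d[1],d[0])))
for L in (30,32,34):
  ax=Rz.apply([np.sin(np.radians(L)),0,np.cos(np.radians(L))])
  for z in (3,93,126,138): print(L,z,"side",(proj(s,seat+ax*z/1000)-[150,120])*3.5,"top",(proj(t,seat+ax*z/1000)-[140,120])*4.5)
E
```

```text
stone [0.63594232 0.19733131 0.19362889] 0.0011034015232471287
[0.56102812 0.22287009 0.0776    ] [ 0.07491419 -0.02553878  0.11602889] 0.1404530826009528 lean 34.29939537757248 az -18.824605252836847
30 3 side [294.5821695 475.0005641] top [232.65928982 302.12014644]
30 93 side [237.31939654 390.84611305] top [233.45911767 222.96392907]
30 126 side [215.19463283 358.33114306] top [233.77929384 191.27719351]
30 138 side [206.99024083 346.27381385] top [233.89966473 179.36449929]
32 3 side [294.4910888 474.9905143] top [232.71200556 302.01561774]
32 93 side [234.51596559 390.70451993] top [235.19574436 219.6647281 ]
32 126 side [211.41025155 358.23292205] top [236.18749082 186.78236438]
32 138 side [202.85156511 346.20497849] top [236.55996983 174.43244323]
34 3 side [294.40236998 474.98376777] top [232.7646204  301.91424533]
34 93 side [231.80281721 390.67329648] top [236.92246383 216.48809866]
34 126 side [207.75705861 358.28793348] top [238.57831374 182.46736651]
34 138 side [198.86016134 346.30539417] top [239.19957516 169.70306455]
```

>>> move_arm(
  rows=[
    [[0.0248,-0.0272,0,0],[0.0248,-0.0272,0,0],[0.0248,-0.0272,0,0],[0.0248,-0.0272,0,0],[0.0248,-0.0272,0,0],[0.0248,-0.0272,0,0],[0.0248,-0.0272,0,0],[0.0248,-0.0272,0,0],[0.0248,-0.0272,0,0],[0.0248,-0.0272,0,0],[0.0248,-0.0272,0,0]],
  ],
  grip=0.06,
)

```text
clock: 2.22
eef_pos: [0.3937, -0.245, 0.405]
eef_rot: [3.084, 0.597, 0.001]
contact_force: [0.5, -0.1, -0.1]
grip_width: 0.0599
grip_force: 0.0
```

>>> move_arm(
  rows=[
    [[0.0248,-0.0272,0,0],[0.0248,-0.0272,0,0],[0.0248,-0.0272,0,0],[0.0248,-0.0272,0,0],[0.0248,-0.0272,0,0],[0.0248,-0.0272,0,0],[0.0248,-0.0272,0,0],[0.0248,-0.0272,0,0],[0.0248,-0.0272,0,0],[0.0248,-0.0272,0,0],[0.0248,-0.0272,0,0]],
  ],
)

```text
clock: 3.13
eef_pos: [0.5351, 0.1344, 0.4049]
eef_rot: [3.084, 0.597, 0.001]
contact_force: [-0.1, 0.4, 0.5]
grip_width: 0.0599
grip_force: 0.0
```

>>> move_arm(
  rows=[
    [[0,0,0,0.11],[0,0,0,0.11],[0,0,0,0.11],[0,0,0,0.11],[0,0,0,0.11],[0,0,0,0.11],[0,0,0,0]],
  ],
)

```text
clock: 3.72
eef_pos: [0.5347, 0.1327, 0.4048]
eef_rot: [3.111, -0.44, 0.0]
contact_force: [-0.1, -0.0, -0.7]
grip_width: 0.0599
grip_force: 0.0
```

```bash
cat >> h.py <<'E'
def go(target,yaw_y=None):
    s=get_state(); r=R.from_rotvec(s["eef_rot"]); m=r.as_matrix()
    y=np.degrees(np.arctan2(m[1,1],m[0,1]))
    print("t",round(float(s["clock"]),2),"pos",s["eef_pos"].round(4),"yaw_y",y.round(2),"tilt",np.degrees(np.arccos(-m[2,2])).round(2),"q",s["qpos"].round(2),"F",s["contact_force"].round(1),"w",s["grip_width"])
    th=0
    if yaw_y is not None:
        dw=(yaw_y-y+90)%180-90; th=-np.radians(dw); print("turn tool z",th.round(3))
    d=np.array(target)-s["eef_pos"]
    print("shift before turn",r.inv().apply(d).round(4),"after turn",(r*R.from_euler("z",th)).inv().apply(d).round(4))
E
python3 - <<'E'
from h import *
go([.534,.133,.293],74)
im=get_image("side");cv2.imwrite("pics/s1.png",cv2.resize(im["image"][60:310,150:420],None,fx=2.2,fy=2.2)[...,::-1])
E
```

```text
t 3.72 pos [0.5347 0.1327 0.4048] yaw_y -106.11 tilt 0.02 q [-0.07  0.3  -0.34  1.84  0.12  1.03 -2.31] F [-0.1 -0.  -0.7] w 0.05991089099873201
turn tool z -0.002
shift before turn [-0.0008 -0.      0.1118] after turn [-0.0008 -0.      0.1118]
```

View pics/s1.png

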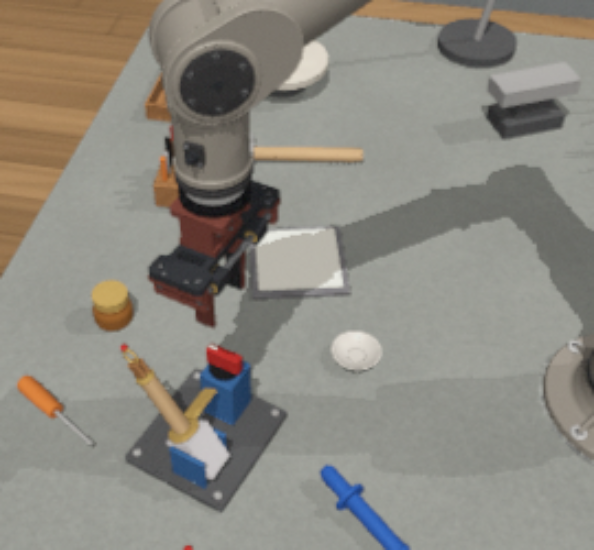

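The gripper hangs above the knob, which is at about (225,360) in the crop. The body's long side runs along the closing line, and the stick at (160,390) is clear of it. Next I go down and grip the bar.

>>> move_arm(
  rows=[
    [[0,0,0.024,0],[0,0,0.024,0],[0,0,0.024,0],[0,0,0.02,0],[0,0,0.012,0],[0,0,0.008,0],[0,0,0,0]],
  ],
)

```text
clock: 4.35
eef_pos: [0.5344, 0.1326, 0.2914]
eef_rot: [3.111, -0.432, -0.003]
contact_force: [-0.1, -0.7, -0.7]
grip_width: 0.0601
grip_force: 0.0
```

>>> move_arm(
  rows=[
    [[0,0,0,0],[0,0,0,0],[0,0,0,0],[0,0,0,0],[0,0,0,0],[0,0,0,0]],
  ],
  grip=0.0,
  grip_force=20,
)

```text
clock: 4.85
eef_pos: [0.5348, 0.1327, 0.2931]
eef_rot: [-3.111, 0.434, -0.001]
contact_force: [-0.0, -0.6, -0.2]
grip_width: 0.0236
grip_force: 0.0
```

>>> move_arm(
  rows=[
    [[0,0,0,0],[0,0,0,0],[0,0,0,0],[0,0,0,0]],
  ],
)

```text
clock: 5.18
eef_pos: [0.5347, 0.1322, 0.2929]
eef_rot: [3.11, -0.435, -0.0]
contact_force: [-2.7, -2.5, 5.1]
grip_width: 0.0142
grip_force: 20.0
```

>>> move_arm(
  rows=[
    [[0,0,0,-0.06],[0,0,0,-0.11],[0,0,0,-0.12],[0,0,0,-0.12],[0,0,0,-0.12],[0,0,0,-0.12],[0,0,0,-0.12],[0,0,0,-0.12],[0,0,0,-0.12],[0,0,0,-0.12],[0,0,0,-0.12],[0,0,0,-0.12]],
  ],
)

```text
clock: 6.18
eef_pos: [0.535, 0.1315, 0.2928]
eef_rot: [2.679, 1.637, -0.002]
contact_force: [-1.2, -5.9, 3.8]
grip_width: 0.0141
grip_force: 20.0
```

>>> move_arm(
  rows=[
    [[0,0,0,-0.06],[0,0,0,0],[0,0,0,0]],
  ],
)

```text
clock: 6.43
eef_pos: [0.5351, 0.1314, 0.2928]
eef_rot: [2.634, 1.71, -0.002]
contact_force: [-0.5, -5.0, 5.8]
grip_width: 0.0136
grip_force: 20.0
```

>>> move_arm(
  rows=[
    [[0,0,0,0],[0,0,0,0],[0,0,0,0],[0,0,0,0]],
  ],
  grip=0.05,
)

```text
clock: 6.77
eef_pos: [0.5347, 0.1332, 0.2925]
eef_rot: [-2.633, -1.713, -0.0]
contact_force: [-0.4, -0.3, 0.2]
grip_width: 0.0368
grip_force: 0.0
```

>>> move_arm(
  rows=[
    [[0,0,-0.02,0],[0,0,-0.035,0],[0,0,-0.035,0],[0,0,-0.035,0],[0,0,-0.03,0],[0,0,0,0]],
  ],
)

```text
clock: 7.27
eef_pos: [0.5358, 0.1343, 0.454]
eef_rot: [2.631, 1.711, 0.015]
contact_force: [-0.0, 1.1, 0.6]
grip_width: 0.0499
grip_force: 0.0
```

```bash
python3 - <<'E'
from h import *
s,t=get_image("side"),get_image("top")
for c,im in(("side",s),("top",t)):
  p=models.spot_point(c,"knob_grip"); print(c,[(round(d["p"],2),np.round(d["point"],1)) for d in p[:2]])
  cv2.imwrite(f"pics/{c}2.png",cv2.resize(im["image"][180:300,170:300] if c=="side" else im["image"][140:230,140:270],None,fx=4,fy=4)[...,::-1])
z=s["range_z"]; v,u=np.nonzero(z>0); zz=z[v,u]
q=np.stack([(u-s["cx"])/s["fx"]*zz,(v-s["cy"])/s["fy"]*zz,zz,np.ones_like(zz)]); p=(np.linalg.inv(s["extrinsics"])@q)[:3].T; col=s["image"][v,u].astype(int)
k=(col[:,0]>110)&(col[:,1]<60)&(col[:,2]<70)&(np.hypot(p[:,0]-.534,p[:,1]-.133)<.04)&(p[:,2]>.09)&(p[:,2]<.14)
print("knob",k.sum(),cv2.minAreaRect((p[k,:2]*1000).astype(np.float32)))
L=np.radians(34);ax=R.from_euler("z",-18,degrees=True).apply([np.sin(L),0,np.cos(L)])
g=np.array([.561,.2229,.0776])+ax*.062; print("stick pt",g, ax)
tgt=g+[0,0,.163+.010]+ -.003*np.array([np.cos(np.radians(-18)),np.sin(np.radians(-18)),0]); print("tcp",tgt); go(tgt,72)
E
```

```text
side [(0.77, array([250.4, 224.1]))]
top []
knob 100 ((533.5052490234375, 133.7009735107422), (46.49546813964844, 13.85862922668457), 63.077903747558594)
stick pt [0.59397309 0.21218639 0.12900033] [ 0.53182405 -0.17280011  0.82903757]
tcp [0.59111992 0.21311344 0.30200033]
t 7.47 pos [0.5344 0.1325 0.4464] yaw_y -23.94 tilt 0.1 q [ 0.23  0.32 -0.73  1.77  0.23  1.15 -0.98] F [-0.2 -0.5 -0.6] w 0.05005066523111482
turn tool z 1.467
shift before turn [0.0969 0.0194 0.1443] after turn [ 0.0293 -0.0943  0.1443]
```

View pics/side2.png

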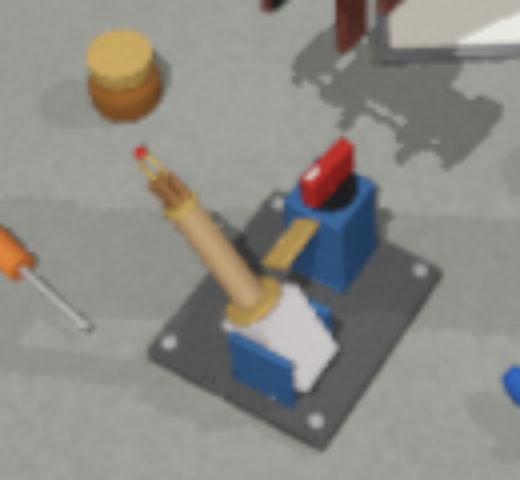

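>>> move_arm(
  rows=[
    [[0,0,0,0.122],[0,0,0,0.122],[0,0,0,0.122],[0,0,0,0.122],[0,0,0,0.122],[0,0,0,0.122],[0,0,0,0.122],[0,0,0,0.122],[0,0,0,0.122],[0,0,0,0.122],[0,0,0,0.122],[0,0,0,0.125]],
  ],
  grip=0.075,
)

```text
clock: 8.47
eef_pos: [0.5344, 0.1326, 0.4456]
eef_rot: [3.1, -0.5, -0.005]
contact_force: [-0.4, 0.7, -0.5]
grip_width: 0.0752
grip_force: 0.0
```

>>> move_arm(
  rows=[
    [[0.0073,-0.0236,0,0],[0.0073,-0.0236,0,0],[0.0073,-0.0236,0,0],[0.0073,-0.0235,0,0],[0,0,0,0],[0,0,0,0]],
  ],
)

```text
clock: 8.97
eef_pos: [0.5915, 0.2144, 0.4453]
eef_rot: [3.102, -0.488, -0.006]
contact_force: [-0.9, -0.9, -0.1]
grip_width: 0.075
grip_force: 0.0
```

```bash
python3 - <<'E'
from h import *
go([.5911,.2131,.302],72)
E
```

```text
t 8.97 pos [0.5915 0.2144 0.4453] yaw_y -107.88 tilt 0.21 q [-0.09  0.41 -0.48  1.6   0.2   1.19 -2.5 ] F [-0.9 -0.9 -0.1] w 0.07496542104545943
turn tool z 0.002
shift before turn [0.0005 0.0011 0.1433] after turn [0.0005 0.0011 0.1433]
```

Descend, stopping about 10 mm short first to check.

>>> move_arm(
  rows=[
    [[0,0.001,0.025,0],[0,0,0.03,0],[0,0,0.03,0],[0,0,0.025,0],[0,0,0.015,0],[0,0,0.008,0],[0,0,0,0],[0,0,0,0]],
  ],
)

```text
clock: 9.63
eef_pos: [0.5913, 0.2118, 0.3148]
eef_rot: [3.102, -0.492, -0.0]
contact_force: [0.2, 0.1, 0.4]
grip_width: 0.0748
grip_force: 0.0
```

```bash
python3 - <<'E'
from h import *
go([.5911,.2131,.302],72)
im=get_image("side");cv2.imwrite("pics/s3.png",cv2.resize(im["image"][150:300,170:300],None,fx=4,fy=4,interpolation=cv2.INTER_CUBIC)[...,::-1])
E
```

```text
t 9.63 pos [0.5913 0.2118 0.3148] yaw_y -108.04 tilt 0.03 q [-0.11  0.53 -0.45  1.73  0.28  0.94 -2.56] F [0.2 0.1 0.4] w 0.07476165490614815
turn tool z -0.001
shift before turn [-0.0006 -0.0011  0.0128] after turn [-0.0006 -0.0011  0.0128]
```

View pics/s3.png

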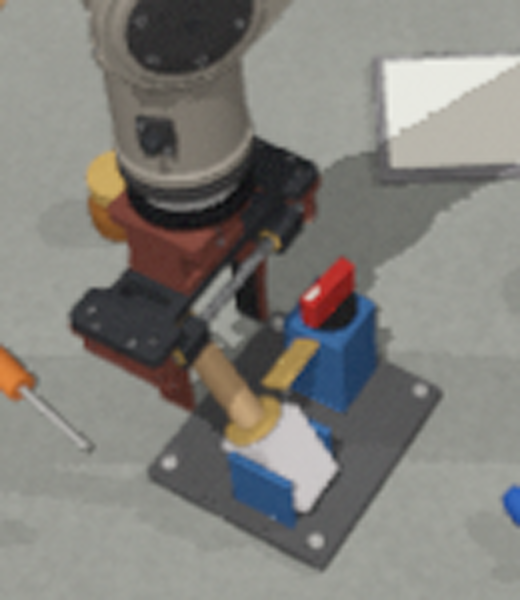

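The fingers straddle the handle, and the collar at (255,420) is well below them. I go down the last bit and close.

>>> move_arm(
  rows=[
    [[0,-0.001,0.006,0],[0,0,0.005,0],[0,0,0,0]],
  ],
)

```text
clock: 9.93
eef_pos: [0.5915, 0.2133, 0.3032]
eef_rot: [3.103, -0.491, -0.001]
contact_force: [-1.2, -0.5, 0.4]
grip_width: 0.0751
grip_force: 0.0
```

>>> move_arm(
  rows=[
    [[0,0,0,0],[0,0,0,0],[0,0,0,0],[0,0,0,0],[0,0,0,0],[0,0,0,0],[0,0,0,0],[0,0,0,0],[0,0,0,0],[0,0,0,0]],
  ],
  grip=0.0,
  grip_force=30,
)

```text
clock: 10.77
eef_pos: [0.5917, 0.2135, 0.3037]
eef_rot: [-3.103, 0.491, -0.0]
contact_force: [0.2, -0.5, -0.2]
grip_width: 0.0207
grip_force: 30.0
```

>>> move_arm(
  rows=[
    [[0.0021,0,-0.0034,0],[0.0042,0,-0.0068,0],[0.0042,0,-0.0068,0]],
  ],
)

```text
clock: 11.02
eef_pos: [0.6019, 0.2099, 0.321]
eef_rot: [3.102, -0.491, -0.001]
contact_force: [0.5, 0.9, -2.1]
grip_width: 0.0208
grip_force: 30.0
```

>>> move_arm(
  rows=[
    [[0.0042,0,-0.0068,0],[0.0042,0,-0.0068,0],[0.0042,0,-0.0068,0],[0.0042,0,-0.0068,0],[0.0042,0,-0.0068,0],[0.0042,0,-0.0068,0],[0,0,-0.02,0],[0,0,-0.02,0],[0,0,0,0],[0,0,0,0]],
  ],
)

```text
clock: 11.85
eef_pos: [0.626, 0.2025, 0.4027]
eef_rot: [-3.102, 0.491, -0.003]
contact_force: [0.6, 0.5, -2.1]
grip_width: 0.0214
grip_force: 30.0
```

```bash
python3 - <<'E'
from h import *
go([.5911,.2131,.302],72)
im=get_image("side");cv2.imwrite("pics/s4.png",cv2.resize(im["image"][140:300,170:300],None,fx=3.7,fy=3.7,interpolation=cv2.INTER_CUBIC)[...,::-1])
E
```

```text
t 11.85 pos [0.626  0.2025 0.4027] yaw_y -108.0 tilt 0.14 q [-0.08  0.49 -0.46  1.58  0.23  1.13 -2.48] F [ 0.6  0.5 -2.1] w 0.021395230249388303
turn tool z -0.0
shift before turn [-0.0366  0.0009  0.1006] after turn [-0.0366  0.0009  0.1006]
```

View pics/s4.png

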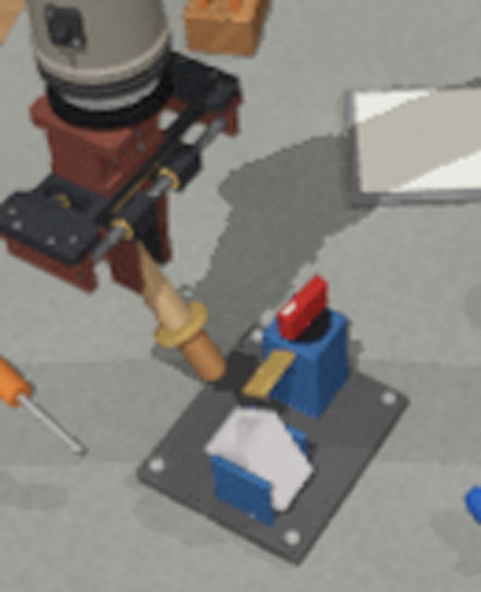

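>>> move_arm(
  rows=[
    [[0,0,-0.02,0],[0,0,-0.03,-0.06],[0,0,-0.01,-0.085],[0,0,0,-0.085],[0,0,0,-0.084],[0,0,0,0],[0,0,0,0]],
  ],
)

```text
clock: 12.48
eef_pos: [0.6255, 0.202, 0.46]
eef_rot: [3.141, -0.004, -0.004]
contact_force: [0.8, -0.5, -1.0]
grip_width: 0.0214
grip_force: 30.0
```

```bash
python3 - <<'E'
from h import *
go([.515,-.003,.46],90)
for c in("top","side"):
  im=get_image(c)
  for n in("parts_dish","polish_jar","light_pad"):
    for d in models.outline_of(c,n)[:1]: print(c,n,d["p"],world(im,*d["point"]).round(3))
im=get_image("top");z=im["range_z"]; v,u=np.nonzero(z>0); zz=z[v,u]
q=np.stack([(u-im["cx"])/im["fx"]*zz,(v-im["cy"])/im["fy"]*zz,zz,np.ones_like(zz)]); p=(np.linalg.inv(im["extrinsics"])@q)[:3].T;col=im["image"][v,u].astype(int)
k=(abs(p[:,0]-.495)<.09)&(abs(p[:,1]+.17)<.09)&(col.min(1)>170)&(p[:,2]<.02)
print("padface",cv2.minAreaRect((p[k,:2]*1000).astype(np.float32)))
E
```

```text
t 12.48 pos [0.6255 0.202  0.46  ] yaw_y -90.16 tilt 0.14 q [-0.03  0.46 -0.53  1.51  0.24  1.24 -2.17] F [ 0.8 -0.5 -1. ] w 0.021386029999127563
turn tool z -0.003
shift before turn [-0.1099  0.2053  0.0004] after turn [-0.1105  0.205   0.0004]
top parts_dish 0.39 [ 0.49  -0.169  0.014]
top polish_jar 0.73 [0.738 0.001 0.056]
top light_pad 0.82 [ 0.5   -0.168  0.01 ]
side parts_dish 0.64 [0.388 0.002 0.006]
side polish_jar 0.68 [ 0.503 -0.163  0.012]
side light_pad 0.56 [ 0.493 -0.161  0.015]
padface ((496.13726806640625, -169.7628173828125), (127.40898895263672, 127.8946304321289), 15.249618530273438)
```

>>> move_arm(
  rows=[
    [[-0.0138,0.0257,0,0],[-0.0138,0.0257,0,0],[-0.0138,0.0257,0,0],[-0.0138,0.0257,0,0],[-0.0138,0.0257,0,0],[-0.0138,0.0257,0,0],[-0.0138,0.0257,0,0],[-0.0138,0.0257,0,0],[0,0,0.01,0],[0,0,0.02,0],[0,0,0.02,0]],
  ],
)

```text
clock: 13.85
eef_pos: [0.5153, -0.0035, 0.4118]
eef_rot: [3.141, -0.003, 0.005]
contact_force: [-0.8, 0.5, -1.6]
grip_width: 0.0211
grip_force: 30.0
```

>>> move_arm(
  rows=[
    [[0,0,0.025,0],[0,0,0.03,0],[0,0,0.03,0],[0,0,0.02,0],[0,0,0.015,0],[0,0,0.01,0],[0,0,0,0],[0,0,0,0]],
  ],
  grip_force=20,
)

```text
clock: 14.52
eef_pos: [0.5154, -0.0029, 0.2816]
eef_rot: [-3.141, -0.0, 0.0]
contact_force: [0.0, -0.9, -1.1]
grip_width: 0.0214
grip_force: 20.0
```

```bash
python3 - <<'E'
from h import *
go([.515,-.003,.27],90)
im=get_image("side");cv2.imwrite("pics/s5.png",cv2.resize(im["image"][110:260,170:310],None,fx=4,fy=4,interpolation=cv2.INTER_CUBIC)[...,::-1])
E
```

```text
t 14.52 pos [ 0.5154 -0.0029  0.2816] yaw_y -90.0 tilt 0.01 q [ 0.26  0.42 -0.46  2.02  0.26  0.76 -1.92] F [ 0.  -0.9 -1.1] w 0.021365583461476566
turn tool z 0.0
shift before turn [-0.0004  0.0001  0.0116] after turn [-0.0004  0.0001  0.0116]
```

View pics/s5.png

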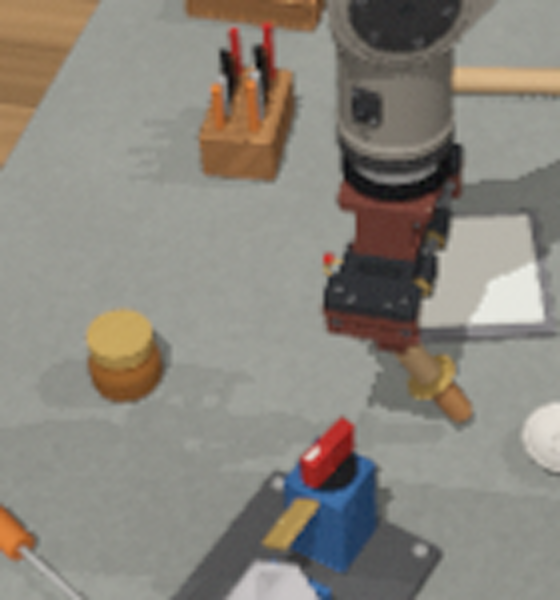

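>>> move_arm(
  rows=[
    [[0,0,0.005,0],[0,0,0.005,0],[0.005,0,0.003,0],[0.005,0,0.003,0],[0.004,0,0.003,0],[0.0035,0,0.0026,0],[0.0035,0,0.003,0],[0.0035,0,0.0032,0],[0,0,0,0]],
  ],
  grip_force=15,
)

```text
clock: 15.32
eef_pos: [0.5408, -0.0032, 0.2535]
eef_rot: [-3.141, 0.0, -0.002]
contact_force: [2.2, -0.1, 1.8]
grip_width: 0.0215
grip_force: 15.0
```

>>> move_arm(
  rows=[
    [[0.0032,0,0.0034,0],[0.0032,0,0.0034,0],[0.003,0,0.0037,0],[0.003,0,0.0037,0],[0.0025,0,0.0039,0],[0.0025,0,0.0039,0],[0,0,0,0]],
  ],
)

```text
clock: 15.9
eef_pos: [0.557, -0.0033, 0.2306]
eef_rot: [3.142, -0.0, -0.002]
contact_force: [0.7, 0.7, 0.9]
grip_width: 0.0213
grip_force: 15.0
```

```bash
python3 - <<'E'
from h import *
go([.515,-.003,.27],90)
im=get_image("side");cv2.imwrite("pics/s6.png",cv2.resize(im["image"][110:230,210:330],None,fx=4.5,fy=4.5,interpolation=cv2.INTER_CUBIC)[...,::-1])
E
```

```text
t 15.9 pos [ 0.557  -0.0033  0.2306] yaw_y -90.01 tilt 0.08 q [ 0.21  0.55 -0.41  1.95  0.32  0.71 -1.96] F [0.7 0.7 0.9] w 0.021306974409369312
turn tool z -0.0
shift before turn [-0.0421 -0.0003 -0.0393] after turn [-0.0421 -0.0003 -0.0393]
```

View pics/s6.png

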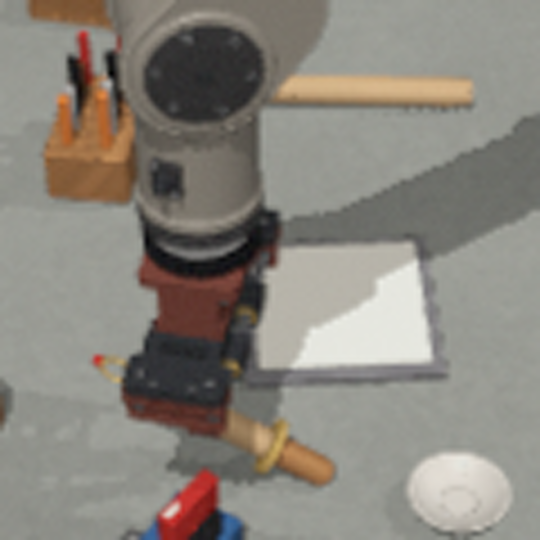

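>>> move_arm(
  rows=[
    [[0.002,0,0.004,0],[0.002,0,0.004,0],[0.002,0,0.0045,0],[0.002,0,0.0045,0],[0.0018,0,0.0043,0],[0.0015,0,0.0032,0],[0.0015,0,0.0032,0],[0.0015,0,0.0032,0],[0.0015,0,0.0032,0],[0,0,0,0],[0,0,0,0]],
  ],
)

```text
clock: 16.87
eef_pos: [0.5727, -0.0032, 0.1973]
eef_rot: [3.142, -0.0, -0.001]
contact_force: [0.5, -0.1, 0.7]
grip_width: 0.0219
grip_force: 15.0
```

```bash
cat > lvl.py <<'E'
from h import *
go([.515,-.003,.27],90)
s=get_state()["eef_pos"]
for c in("side","top"):
    im=get_image(c); z=im["range_z"]; v,u=np.nonzero(z>0); zz=z[v,u]
    q=np.stack([(u-im["cx"])/im["fx"]*zz,(v-im["cy"])/im["fy"]*zz,zz,np.ones_like(zz)]); p=(np.linalg.inv(im["extrinsics"])@q)[:3].T;col=im["image"][v,u].astype(int)
    k=(abs(p[:,1]-s[1])<.03)&(abs(p[:,0]-s[0])<.13)&(p[:,2]<s[2]-.1)&(p[:,2]>.004)&(col[:,0]>col[:,2]+30)&(p[:,2]>s[2]-.22)
    for lo in np.arange(-.13,.13,.01):
        b=k&(p[:,0]-s[0]>=lo)&(p[:,0]-s[0]<lo+.01)
        if b.sum()>2: print(c,"dx",round(lo+.005,3),b.sum(),"y",p[b,1].mean().round(4),"zmax",p[b,2].max().round(4),"zmed",np.median(p[b,2]).round(4))
    r=(col[:,0]>120)&(col[:,1]<60)&(col[:,2]<70)&(abs(p[:,1]-s[1])<.04)&(abs(p[:,0]-s[0]-.08)<.05)
    if r.any(): print(c,"stone px",u[r].mean(),v[r].mean(),p[r].mean(0),r.sum())
E
python3 lvl.py
```

```text
t 16.87 pos [ 0.5727 -0.0032  0.1973] yaw_y -90.01 tilt 0.04 q [ 0.19  0.62 -0.38  1.93  0.36  0.67 -1.98] F [ 0.5 -0.1  0.7] w 0.02191784837661408
turn tool z -0.0
shift before turn [-0.0578 -0.0002 -0.0727] after turn [-0.0578 -0.0002 -0.0727]
side dx -0.095 17 y 0.0002 zmax 0.0369 zmed 0.0318
side dx -0.085 21 y 0.0015 zmax 0.0381 zmed 0.0317
side dx -0.075 20 y 0.0013 zmax 0.0392 zmed 0.0307
side dx -0.065 21 y 0.0011 zmax 0.0375 zmed 0.0291
side dx -0.055 37 y 0.0024 zmax 0.0419 zmed 0.0311
side dx -0.045 22 y 0.0041 zmax 0.0438 zmed 0.0316
side dx -0.035 21 y 0.0014 zmax 0.0343 zmed 0.0267
side dx -0.025 19 y 0.0004 zmax 0.0331 zmed 0.0287
side dx -0.015 11 y -0.0016 zmax 0.0329 zmed 0.026
side dx 0.065 8 y 0.0004 zmax 0.0253 zmed 0.0192
side dx 0.075 6 y -0.0036 zmax 0.0282 zmed 0.0153
side dx 0.085 8 y -0.0019 zmax 0.0204 zmed 0.0149
top dx -0.095 11 y -0.0029 zmax 0.0364 zmed 0.0291
top dx -0.085 18 y -0.0037 zmax 0.0377 zmed 0.0336
top dx -0.075 17 y -0.0034 zmax 0.0368 zmed 0.033
top dx -0.065 16 y -0.0036 zmax 0.0373 zmed 0.032
top dx -0.055 19 y -0.0012 zmax 0.0361 zmed 0.03
top dx -0.045 18 y 0.0045 zmax 0.0465 zmed 0.0361
top dx -0.035 8 y 0.0033 zmax 0.0317 zmed 0.0275
```

>>> move_arm(
  rows=[
    [[0,0,0,0],[0,0,0,0],[0,0,-0.006,0],[0,0,-0.015,0],[0,0,-0.025,0],[0,0,-0.03,0],[0,0,-0.03,0],[0,0,-0.018,0],[0,0,-0.006,0],[0,0,0,0]],
  ],
  grip_force=40,
)

```text
clock: 17.8
eef_pos: [0.573, -0.0033, 0.3291]
eef_rot: [3.141, -0.001, 0.004]
contact_force: [0.5, 0.3, -1.7]
grip_width: 0.0211
grip_force: 40.0
```

>>> move_arm(
  rows=[
    [[-0.008,0.009,0,0],[-0.016,0.018,0,0],[-0.02,0.022,0,0],[-0.02,0.022,0,0],[-0.02,0.022,0,0],[-0.02,0.022,0,0],[-0.02,0.022,0,0],[-0.016,0.018,0,0],[-0.008,0.01,0,0],[0,0,0,0],[0,0,0,0]],
  ],
)

```text
clock: 18.72
eef_pos: [0.4235, -0.1687, 0.3263]
eef_rot: [-3.141, 0.004, 0.004]
contact_force: [0.4, -0.3, -1.3]
grip_width: 0.021
grip_force: 40.0
```

```bash
python3 lvl.py; python3 - <<'E'
from h import *
I={c:get_image(c) for c in("side","top")}
for n in("gem_ring","ring_stick"):
  for c in I:
    for d in models.spot_point(c,n)[:4]: print(n,c,round(d["p"],2),np.round(d["point"],1),world(I[c],*d["point"]).round(3))
a=I["side"]["image"][100:250,215:365]; b=I["top"]["image"][150:270,240:360]
cv2.imwrite("pics/s7.png",np.hstack([cv2.resize(a,(400,400),interpolation=cv2.INTER_CUBIC),cv2.resize(b,(400,400),interpolation=cv2.INTER_CUBIC)])[...,::-1])
E
```

```text
t 18.72 pos [ 0.4235 -0.1687  0.3263] yaw_y -90.14 tilt 0.16 q [ 0.62  0.25 -0.43  2.11  0.15  0.8  -1.47] F [ 0.4 -0.3 -1.3] w 0.02096473700903396
turn tool z -0.002
shift before turn [ 0.0912 -0.1659  0.0562] after turn [ 0.0916 -0.1657  0.0562]
side dx -0.095 13 y -0.1625 zmax 0.166 zmed 0.159
side dx -0.085 23 y -0.1628 zmax 0.1652 zmed 0.1596
side dx -0.075 20 y -0.1642 zmax 0.1627 zmed 0.1578
side dx -0.065 19 y -0.163 zmax 0.1626 zmed 0.1589
side dx -0.055 31 y -0.1605 zmax 0.1733 zmed 0.1598
side dx -0.045 27 y -0.1597 zmax 0.1722 zmed 0.1598
side dx -0.035 19 y -0.1635 zmax 0.1614 zmed 0.1562
side dx -0.025 16 y -0.1617 zmax 0.1598 zmed 0.154
side dx -0.015 16 y -0.1567 zmax 0.1718 zmed 0.1568
side dx -0.005 20 y -0.1501 zmax 0.1769 zmed 0.1598
side dx 0.005 15 y -0.1507 zmax 0.1732 zmed 0.1601
side dx 0.015 15 y -0.1618 zmax 0.1563 zmed 0.1539
side dx 0.025 16 y -0.1617 zmax 0.1603 zmed 0.153
side dx 0.035 17 y -0.1609 zmax 0.157 zmed 0.1526
side dx 0.045 18 y -0.1641 zmax 0.1571 zmed 0.1495
side dx 0.055 21 y -0.1653 zmax 0.1556 zmed 0.1502
side dx 0.065 9 y -0.1667 zmax 0
[... 627 characters left out ...]
dx 0.075 6 y -0.1668 zmax 0.1559 zmed 0.1531
top dx 0.085 4 y -0.1667 zmax 0.157 zmed 0.1526
gem_ring side 0.53 [341.9 321.3] [ 0.254  0.306 -0.002]
gem_ring side 0.46 [285.9 149.3] [ 0.52  -0.327  0.003]
gem_ring side 0.36 [283.1 177.7] [ 0.5   -0.163  0.016]
gem_ring top 0.46 [104.  234.4] [ 0.413  0.54  -0.002]
gem_ring top 0.39 [169.  277.2] [0.268 0.305 0.018]
ring_stick side 0.76 [315.8 376.5] [0.303 0.468 0.033]
ring_stick side 0.68 [326.9 152.9] [ 0.362 -0.162  0.156]
ring_stick side 0.58 [311.  287.1] [0.346 0.243 0.03 ]
ring_stick top 0.74 [317.9 246.7] [ 0.366 -0.171  0.159]
ring_stick top 0.66 [192.2 250.1] [0.357 0.227 0.028]
ring_stick top 0.58 [120.  266.6] [0.305 0.466 0.032]
```

View pics/s7.png

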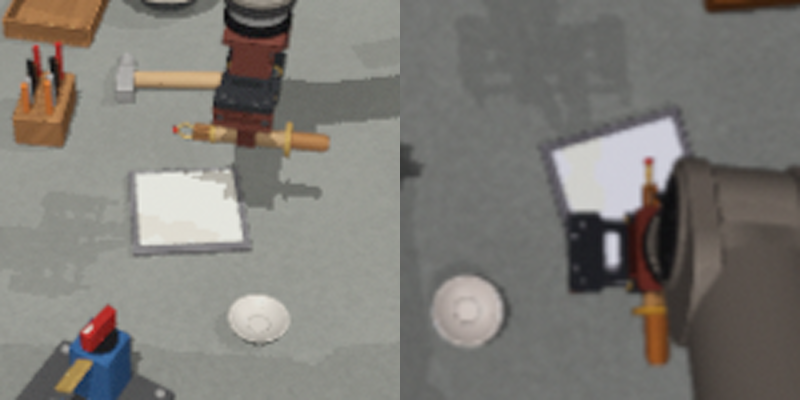

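The right panel shows the ring tip over the pad at (649,160), and the left panel shows the stick nearly level and clear of everything. The ring is about 6 mm low, so I raise it, let it settle and check.

>>> move_arm(
  rows=[
    [[0,0,-0.003,0],[0,0,-0.003,0],[0,0,0,0],[0,0,0,0],[0,0,0,0],[0,0,0,0],[0,0,0,0],[0,0,0,0],[0,0,0,0],[0,0,0,0],[0,0,0,0],[0,0,0,0]],
  ],
)

```text
clock: 20.12
eef_pos: [0.4248, -0.1682, 0.3335]
eef_rot: [-3.142, 0.0, 0.0]
contact_force: [0.3, 1.0, -1.4]
grip_width: 0.0213
grip_force: 40.0
```

```bash
python3 lvl.py | grep -E "^t |side dx (-0.085|-0.045|0.025|0.055|0.075)"; python3 -c "
from cell import bot; print(bot.sign_off())"
```

```text
t 20.12 pos [ 0.4248 -0.1682  0.3335] yaw_y -90.01 tilt 0.0 q [ 0.62  0.24 -0.43  2.11  0.14  0.82 -1.46] F [ 0.3  1.  -1.4] w 0.021257073754316957
side dx -0.085 20 y -0.1613 zmax 0.1743 zmed 0.1677
side dx -0.045 29 y -0.1608 zmax 0.179 zmed 0.1668
side dx 0.025 18 y -0.1614 zmax 0.1658 zmed 0.1614
side dx 0.055 19 y -0.165 zmax 0.1613 zmed 0.1559
side dx 0.075 7 y -0.1688 zmax 0.1623 zmed 0.1451
the job is handed in; nothing more can be done
None
```

The job is handed in at 20 s: the clamp knob is open at about 1.4 rad, and the gripper holds the stick still, with the ring above the middle of the light pad about 15 cm up. The stick is about 4° off level, ring end low.

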